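Put the drained mixing dish back in the palette stand

TASK

The white porcelain mixing dish is draining on the small rack. Lay it hollow side up in the pocket of the wooden palette stand, gently and fully down, and let go of it; then swing the steel keeper across over the dish until it meets its stop. Leave the ink jar, the round tin and the tape roll where they are.

Things in the scene. Friction and masses are not known exactly. Their poses are not given: they have to be found in the camera images.
- dish: white porcelain mixing dish: open tray 86 (its x) x 56 (y) x 18 mm (z), walls and floor 5 mm, about 100 g. Origin: centre of its flat underside; z points out of the hollow side. It starts leaning on the rack, 60 degrees from level, long side up the slope, underside on the backrest, hollow side looking up and to the rack's -x. Grip it across the 56 mm sides at mid-length; fingers have room there.
- rack: small fixed draining rack: wooden base 110 x 80 x 12 mm, aluminium backrest 32 mm wide leaning 60 degrees from level, toe ledge 46 mm wide and 22 mm deep at its foot. Origin: centre of the base's underside; x level to the back (hollow side of the dish looks to -x and up), y sideways, z up. The dish's underside centre starts near (0, 0, 64) mm in this frame.
- stand: fixed wooden palette stand, 176 (its x) x 100 (y) mm, 40 mm high, with a pocket for the dish in its top. Origin: centre of its underside, z up. For |x| under 26 mm there is only a spine 36 mm wide and 30 mm high under the dish, so fingers can reach down on both 56 mm sides of a seated dish, nearly to the table.
- pocket (a point): centre of the pocket's floor, 30 mm above the table; axes as the stand's. The pocket is 91 (x) x 61 (y) mm and 10 mm deep, open in the middle of its two long sides, bevelled at its ends; a dish lying in it stands 8 mm proud and has its underside centre here.
- keeper (a joint): flat steel keeper swinging level on a pivot on the stand's -x end block. 0: it points to the stand's +y; grows clockwise seen from above; 1.57 (stop): it points to the stand's +x, over the seated dish; down to -0.6: swung farther away. Light, stays where left. Its underside is 52 mm and its top 57 mm above the table, 4 mm above a seated dish's rim.
- keeper_pin (a point): middle of the upright round brass pin on the keeper, 12 mm in diameter, 22 mm tall (57 to 79 mm above the table), by which it is swung; this point is 68 mm above the table and 50 mm from the pivot's axis.
- keeper_pivot (a point): point on the keeper's upright pivot axis at the height of keeper_pin, 68 mm above the table, at (-64, 0) mm in the stand's frame.
- ink: ink jar, 48 mm across, 75 mm tall, a bystander; origin at the centre of its underside.
- tin: flat round steel tin, 70 mm across, 22 mm tall, a bystander; origin at the centre of its underside.
- tape: roll of clear tape, 80 mm across, 25 mm tall, lying flat, a bystander; origin at the centre of its underside.
Things that resemble listed ones, but are neither listed nor needed, are in the scene too. Leave any black or red look-alike of the stand alone. What is shaped like the dish but pink is not meant.

How it is judged:
By the outcome, as a careful person would: the job done as asked, in the order asked, and still so for the second after the job is handed in, with the robot touching nothing.
It also fails if it takes over 58 s, if anything falls off the work surface, if the arm or the gripper's body presses on something with over 40 N, if the wrist force passes 120 N, or if a joint passes its speed limit or range.

ROBOT

A 6-joint arm with a two-finger parallel gripper is mounted at the origin on the work surface. World frame = base frame: x ahead of the robot, y to its left, z up, the work surface at z = 0. Lengths are in mm, angles in rad, forces in N, time in s.
With the tool pointing down it reaches from about 350 to 775 mm from the base axis. Payload 7.3 kg.
Tool frame: the origin (TCP) lies between the finger pads; the fingertips stand 14 mm ahead of it and the grasp point (between the pads) lies 5 mm behind it; z points along the fingers, y is the line along which they close (so a half turn about z gives the same grasp; the last joint's range is limited). The gripper opens to 92 mm and grips with 3 to 60 N. Pads are 19 mm wide; open, the fingers measure 130 mm over their backs; the gripper's body (75 mm by 190 mm) begins 47 mm behind the grasp point.
Start: joints at [-1.454, 0.342, 1.524, -0, 1.275, -0.146], TCP at [136.409, -506.987, 240.741] pointing down, gripper open.
Joint ranges: [-2.53, 2.53], [-0.77, 2.02], [0.04, 2.7], [-1, 4.14], [0.28, 2.66], [-3.11, 3.11]. Speed limits (rad/s): [2.57, 2.57, 3.14, 3.14, 3.14, 3.14].

INTERFACE

Orientations are given as [roll, pitch, yaw] about the fixed x, y, z axes, in that order (R = Rz(yaw) Ry(pitch) Rx(roll)).
In Python, from plant import get_obs, cams, close_job gives the robot as it stands. The module is installed in compiled form; this text tells all that it offers.
- The arm moves only by the shell command python3 -m creep 'ROWS'. ROWS is JSON, a list of rows, each an object of numbers: "hand": the opening, from 0 (shut) to 1 (fully open); "tx", "ty", "tz": the shift along the tool's x, y, z in m; "spin": the turn about the tool's z in degrees. In form: [{"hand": .., "tx": .., "ty": .., "tz": .., "spin": ..}, ...]. A call has 1 to 5 rows; each row shifts and turns the commanded pose from where the row before left it, along the tool's axes as they then stand; what a row does not reach is not made up. A row lasts 1/8 s, in which the tool goes at most 62.5 mm and 10.7 degrees, less where a joint would pass 70% of its speed; a pose out of reach is approached as far as the arm can. A call is refused whole if a number of a shift passes 0.0625 or a number of a turn 10.7, either way. A call with a gripper value outside its range is refused whole. The fingers move at their own pace and stop on an object; the grip force is fixed at half the most. Time passes only in rows, so rows that do not move let the fingers close. It gives the time, the measured TCP pose, the force, the opening and the grip force at its end, in the units of the state.
- get_obs(): the state, without advancing time (a new reading comes with each control period).
- cams.capture(name): name is "scene" or "top"; returns a dict with "color" (480x640x3 uint8, red, green, blue), "K" (3x3 intrinsics, pixels), "R" (3x3) and "t" (3): a world point X has camera coordinates R X + t. Camera axes: x right, y down, z forward; pixel columns grow to the right and rows downward; lengths in mm; the calibration is good to about 2 mm. A picture is of the moment at which its call begins. There is no depth.
- close_job(): hands the job in; it is judged then, once.
The state is a dict: "time": time; "joint_positions": joint angles; "dq": joint speeds; "tau": joint torques, N m; "tool_pos": TCP position; "tcp_rot": TCP orientation; "contact_force": force on the tool from outside, world axes, zero at the start; "moment": the same for the moment, N m; "grip_width": finger opening in mm; "finger_force": force on a finger pad.
Only numpy, scipy, OpenCV 4.12 (cv2) and the standard library are available. Lean on these libraries where they do the work, as an engineer would, in place of code of your own. Each camera call takes 0.05 s, during which the arm holds its last target. There are 200 camera calls.

## Working session

There is one attempt and no reset: what is moved stays moved. The work goes in short steps, Python scripts to look and compute and a shell command to move; the robot and the scene stay as the last step left them, time stands still between calls to the robot, and variables do not carry over. Pictures are saved under pics/ and viewed, at most 10 in all, crops included, and the job is handed in when it is done.

```bash
mkdir -p pics; python3 - <<'E'
from plant import get_obs, cams
import cv2,pickle
d={}
for n in("scene","top"):
    c=cams.capture(n); d[n]=c; cv2.imwrite(f"pics/{n}0.png",c["color"][:,:,::-1]); print(n,c["K"],c["R"],c["t"])
pickle.dump(d,open("c0.pkl","wb"))
o=get_obs();print(o)
E
```

```text
scene [[603.12665778   0.         314.72315435]
 [  0.         603.12665778 250.1132121 ]
 [  0.           0.           1.        ]] [[-0.62877929  0.77736061  0.01863022]
 [ 0.40935421  0.35129224 -0.84203497]
 [-0.66110948 -0.52182779 -0.53910112]] [ 295.96833381 -210.95790746 1772.5312348 ]
top [[434.53290529   0.         324.28377518]
 [  0.         434.53290529 234.49795372]
 [  0.           0.           1.        ]] [[-0.20461819 -0.97883919 -0.00228764]
 [-0.95910626  0.20095903 -0.19932549]
 [ 0.19556733 -0.03859153 -0.97993067]] [178.06417747 537.29319225 696.04109226]
{'time': 0.1, 'joint_positions': array([-1.45397282e+00,  3.42669800e-01,  1.52490081e+00,  1.63647530e-06,
        1.27536999e+00, -1.45981971e-01]), 'dq': array([-0.00023427, -0.00271522, -0.00101324, -0.00068428,  0.00044537,
       -0.00069048]), 'tau': array([ 2.36528424e-03, -4.32004130e+01, -2.44694477e+01,  7.19445013e-02,
        5.26163634e-02, -5.50047832e-05]), 'tool_pos': array([ 136.38287656, -506.63894308,  240.11295556]), 'tcp_rot': array([-3.14025927e+00, -1.97626184e-04,  2.62804866e-01]), 'contact_force': array([ 0.30817684,  0.83558691, -0.31968276]), 'moment': array([-0.04843455,  0.00262738,  0.05179917]), 'finger_force': 0.0, 'grip_width': 91.58997426289748}
```

View pics/scene0.png

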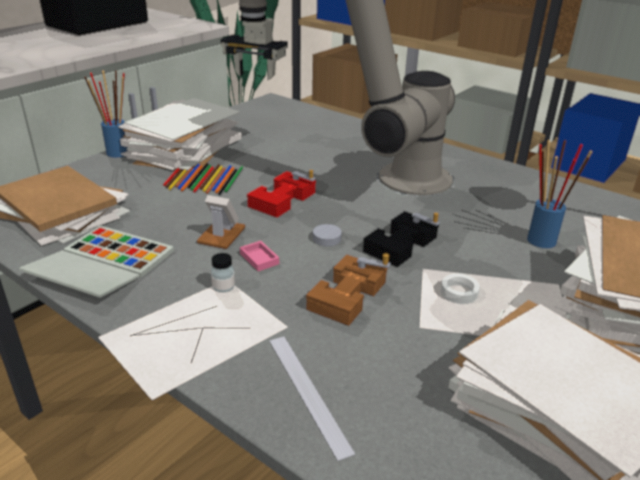

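View pics/top0.png

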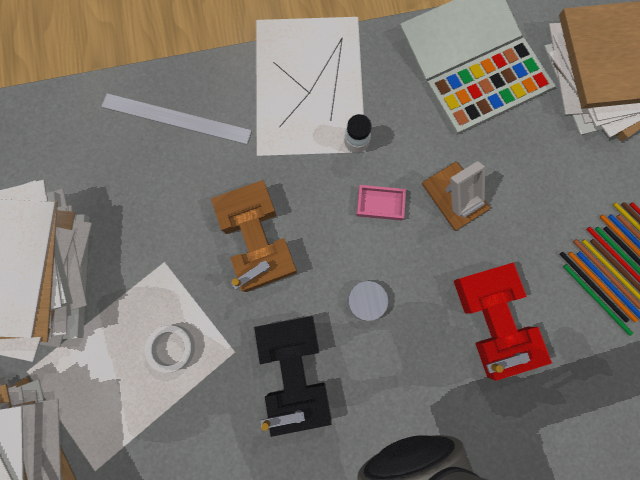

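The dish could be confused with the pink tray at top (382,202); the white one on the rack is at top (468,190) and scene (220,215). The stand has black (293,375) and red (503,320) look-alikes; the wooden one is at top (255,237) and scene (347,287). I choose the white dish and the wooden stand, and check them in one crop.

```bash
cat > h.py <<'E'
import numpy as np,cv2,pickle
def ray(c,u,v):
    d=c["R"].T@np.linalg.solve(c["K"],[u,v,1.]); return -c["R"].T@c["t"],d
def onz(c,u,v,z):
    o,d=ray(c,u,v); return o+d*(z-o[2])/d[2]
def tri(a,pa,b,pb):
    o1,d1=ray(a,*pa);o2,d2=ray(b,*pb)
    s=np.linalg.lstsq(np.c_[d1,-d2],o2-o1,rcond=None)[0]
    p,q=o1+s[0]*d1,o2+s[1]*d2; return (p+q)/2,np.linalg.norm(p-q)
def proj(c,X):
    p=c["K"]@(c["R"]@np.asarray(X,float)+c["t"]); return p[:2]/p[2]
E
python3 - <<'E'
import pickle,cv2,numpy as np
d=pickle.load(open("c0.pkl","rb"))
def cr(n,x,y,w,h,s): return cv2.resize(d[n]["color"][y:y+h,x:x+w,::-1],None,fx=s,fy=s,interpolation=cv2.INTER_CUBIC)
a=np.hstack([cr("top",410,150,100,75,4),cr("scene",180,180,100,75,4)])
b=np.hstack([cr("top",195,170,120,90*1+30,10/3)[:300*4//3,:400],cr("scene",290,235,120,120,10/3)])[:300]
b=np.hstack([cr("top",190,173,160,120,2.5),cr("scene",270,235,160,120,2.5)])
cv2.imwrite("pics/crop1.png",np.vstack([a,b]))
E
```

```text
(no output)
```

View pics/crop1.png

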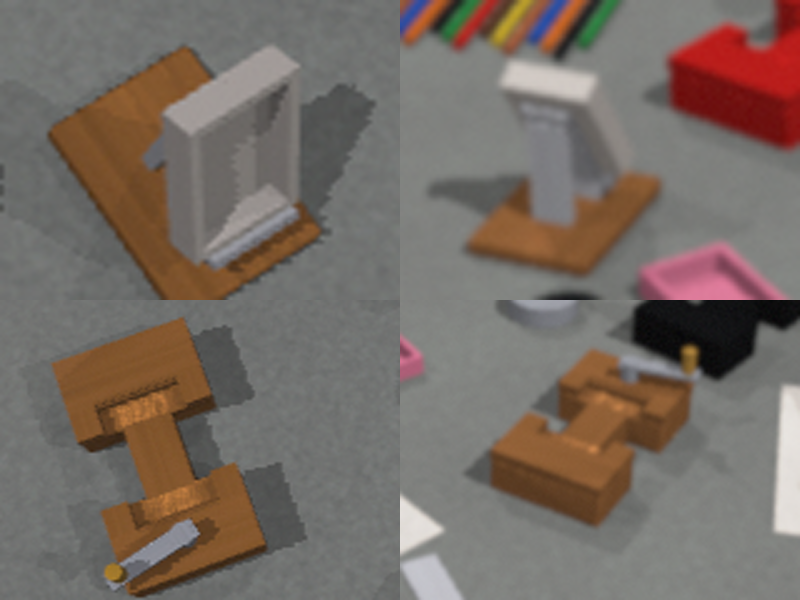

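The crop confirms it. The white dish leans on the rack with its hollow facing the lower right at top. The wooden stand's keeper pivot is at about top (266,263) and its pin at (236,282). Next I turn the corner pixels into poses.

```bash
python3 - <<'E'
from h import *
d=pickle.load(open("c0.pkl","rb"));T,S=d["top"],d["scene"]
np.set_printoptions(precision=1,suppress=True)
for a,b in [((450.75,177),(227.5,205.5)),((479.25,161.25),(205.75,202.5))]:
    print("dish ul edge",tri(T,a,S,b),onz(T,*a,101.2))
for p in[(457.5,184),(485,167)]: print("rim top edge",onz(T,*p,110.2))
def mask(c,roi):
    x,y,w,h=roi;hsv=cv2.cvtColor(c["color"],cv2.COLOR_RGB2HSV);m=np.zeros(hsv.shape[:2],np.uint8)
    m[y:y+h,x:x+w]=cv2.inRange(hsv,(5,110,50),(22,255,255))[y:y+h,x:x+w];return m
m=mask(T,(410,150,100,90))
c=max(cv2.findContours(m,0,2)[0],key=cv2.contourArea);r=cv2.boxPoints(cv2.minAreaRect(c))
P=[onz(T,*p,12) for p in r];print("rack",np.array(P),np.mean(P,0))
for p in[(422.5,183),(456.75,161.25),(490,208)]: print("rackc",onz(T,*p,12))
pts={"+x+y":(210.8,197.8),"+x-y":(262.8,180.2),"-x-y":(296.8,270),"-x+y":(243,291)}
Q={k:onz(T,*p,40)[:2] for k,p in pts.items()};print(Q)
xa=Q["+x+y"]+Q["+x-y"]-Q["-x-y"]-Q["-x+y"];print("stand c",sum(Q.values())/4,"L",np.linalg.norm(xa)/2,"W",np.linalg.norm(Q["+x+y"]-Q["+x-y"]),np.linalg.norm(Q["-x+y"]-Q["-x-y"]),"yaw",np.arctan2(xa[1],xa[0]))
# silhouette rect of stand mask, warped to z=40
m=mask(T,(195,170,120,130));c=max(cv2.findContours(m,0,2)[0],key=cv2.contourArea)[:,0]
W=np.array([onz(T,*p,40)[:2] for p in c.astype(float)],np.float32);print("stand rect",cv2.minAreaRect(W))
hsv=cv2.cvtColor(T["color"],cv2.COLOR_RGB2HSV)[270:295,225:248];mm=cv2.inRange(hsv,(17,130,100),(28,255,255));v,u=np.nonzero(mm);print(len(u));print("pin top",onz(T,u.mean()+225,v.mean()+270,77), onz(T,236,282,78))
print("pivot",onz(T,266,263,57))
E
```

```text
dish ul edge (array([ 604. , -157.5,  101.4]), np.float64(3.9118214818206427)) [ 605.3 -159.4  101.2]
dish ul edge (array([ 621.9, -212.7,   97.5]), np.float64(4.5764497111857)) [ 622.2 -213.2  101.2]
rim top edge [ 589.  -163.7  110.2]
rim top edge [ 607.9 -215.7  110.2]
rack [[ 630.3 -134.8   12. ]
 [ 663.4 -210.4   12. ]
 [ 557.2 -247.6   12. ]
 [ 526.1 -173.3   12. ]] [ 594.3 -191.5   12. ]
rackc [ 629.4 -137.3   12. ]
rackc [ 657.7 -211.3   12. ]
rackc [ 556.9 -247.3   12. ]
{'+x+y': array([672.6, 249. ]), '+x-y': array([686. , 151.9]), '-x-y': array([513.6, 123.1]), '-x+y': array([497. , 220.4])}
stand c [592.3 186.1] L 176.39044246591848 W 98.00346664462589 98.71692125836324 yaw 0.16348193991732343
stand rect ((589.9332885742188, 192.1455078125), (179.84202575683594, 110.67337799072266), 8.63076400756836)
38
pin top [511.2 224.4  77. ] [509.7 222.7  78. ]
pivot [533.8 171.3  57. ]
```

```bash
python3 -m creep '[{"hand":1,"tx":0.05,"ty":-0.018},{"hand":1,"tx":0.05,"ty":-0.018},{"hand":1,"tx":0.05,"ty":-0.018},{"hand":1,"tx":0.05,"ty":-0.018},{"hand":1,"tx":0.05,"ty":-0.018}]'
python3 -m creep '[{"hand":1,"tx":0.05,"ty":-0.018},{"hand":1,"tx":0.05,"ty":-0.018},{"hand":1,"tx":0.05,"ty":-0.018},{"hand":1,"tx":0.05,"ty":-0.018},{"hand":1,"spin":-4.4}]'
```

```text
invalid input at $[0]: expected keys hand, tx, ty, tz, spin
invalid input at $[0]: expected keys hand, tx, ty, tz, spin
```

```bash
python3 -m creep '[{"hand":1,"tx":0.05,"ty":-0.018,"tz":0,"spin":0},{"hand":1,"tx":0.05,"ty":-0.018,"tz":0,"spin":0},{"hand":1,"tx":0.05,"ty":-0.018,"tz":0,"spin":0},{"hand":1,"tx":0.05,"ty":-0.018,"tz":0,"spin":0},{"hand":1,"tx":0.05,"ty":-0.018,"tz":0,"spin":0}]'
python3 -m creep '[{"hand":1,"tx":0.05,"ty":-0.018,"tz":0,"spin":0},{"hand":1,"tx":0.05,"ty":-0.018,"tz":0,"spin":0},{"hand":1,"tx":0.05,"ty":-0.018,"tz":0,"spin":0},{"hand":1,"tx":0.05,"ty":-0.018,"tz":0,"spin":0},{"hand":1,"tx":0,"ty":0,"tz":0,"spin":-4.4}]'
```

```text
time: 0.72
tool_pos: [355.6, -353.9, 240.5]
tcp_rot: [-3.141, 0.0, 0.263]
contact_force: [1.0, -0.4, -0.2]
grip_width: 92.0
finger_force: 0.0
time: 1.35
tool_pos: [531.1, -230.9, 239.8]
tcp_rot: [-3.14, -0.0, 0.346]
contact_force: [0.0, -0.9, -1.2]
grip_width: 91.5
finger_force: 0.0
```

```bash
python3 -m creep '[{"hand":1,"tx":0.032,"ty":-0.0076,"tz":0,"spin":0},{"hand":1,"tx":0.032,"ty":-0.0076,"tz":0.02,"spin":0},{"hand":1,"tx":0,"ty":0,"tz":0.05,"spin":0},{"hand":1,"tx":0,"ty":0,"tz":0.042,"spin":0},{"hand":1,"tx":0,"ty":0,"tz":0,"spin":0}]'
python3 - <<'E'
from plant import cams
from h import *
d={n:cams.capture(n) for n in("scene","top")}
def cr(n,x,y,w,h,s): return cv2.resize(d[n]["color"][y:y+h,x:x+w,::-1],None,fx=s,fy=s,interpolation=cv2.INTER_CUBIC)
cv2.imwrite("pics/g1.png",np.hstack([cr("top",400,110,130,150,3),cr("scene",160,120,130,150,3)]))
E
```

```text
time: 1.98
tool_pos: [582.0, -196.9, 125.1]
tcp_rot: [-3.136, 0.006, 0.34]
contact_force: [-0.0, -0.8, -1.2]
grip_width: 91.4
finger_force: 0.0
```

View pics/g1.png

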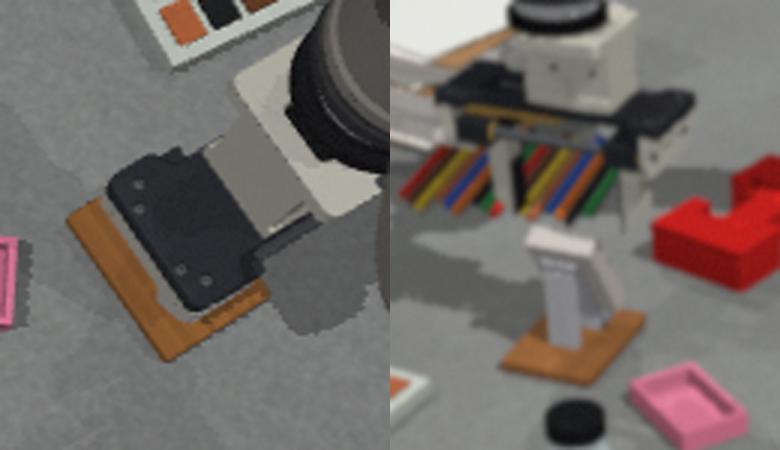

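The picture shows the open fingers straddling the dish, with the tips centred above its top edge at about (568,218) and the dish at (567,240) in the right half. I descend.

```bash
python3 -m creep '[{"hand":1,"tx":0.0,"ty":0,"tz":0.02,"spin":0},{"hand":1,"tx":0,"ty":0,"tz":0.02,"spin":0},{"hand":1,"tx":0,"ty":0,"tz":0.02,"spin":0},{"hand":1,"tx":0,"ty":0,"tz":0,"spin":0},{"hand":1,"tx":0,"ty":0,"tz":0,"spin":0}]'
```

```text
time: 2.7
tool_pos: [585.3, -198.6, 70.9]
tcp_rot: [3.139, -0.002, 0.34]
contact_force: [-0.1, 1.4, 0.0]
grip_width: 92.1
finger_force: 0.0
```

```bash
python3 -m creep '[{"hand":1,"tx":0.001,"ty":-0.0025,"tz":0.006,"spin":0},{"hand":1,"tx":0,"ty":0,"tz":0,"spin":0},{"hand":1,"tx":0,"ty":0,"tz":0,"spin":0}]'
```

```text
time: 3.08
tool_pos: [584.4, -195.3, 62.9]
tcp_rot: [3.141, -0.0, 0.34]
contact_force: [0.4, -0.2, 1.0]
grip_width: 91.8
finger_force: 0.0
```

```bash
python3 -m creep '[{"hand":1,"tx":0.0015,"ty":0,"tz":-0.0015,"spin":0},{"hand":0.7,"tx":0,"ty":0,"tz":0,"spin":0},{"hand":0.55,"tx":0,"ty":0,"tz":0,"spin":0},{"hand":0.4,"tx":0,"ty":0,"tz":0,"spin":0},{"hand":0.4,"tx":0,"ty":0,"tz":0,"spin":0}]'
python3 -m creep '[{"hand":0.4,"tx":0,"ty":0,"tz":0,"spin":0},{"hand":0.4,"tx":0,"ty":0,"tz":0,"spin":0},{"hand":0.4,"tx":0,"ty":0,"tz":0,"spin":0}]'
```

```text
time: 3.7
tool_pos: [585.6, -194.8, 64.2]
tcp_rot: [3.142, 0.0, 0.34]
contact_force: [-0.1, 0.1, 0.7]
grip_width: 56.6
finger_force: 0.3
time: 4.08
tool_pos: [585.7, -194.8, 64.2]
tcp_rot: [3.142, 0.0, 0.34]
contact_force: [-0.2, -0.6, -0.2]
grip_width: 55.9
finger_force: 29.9
```

```bash
python3 -m creep '[{"hand":0.4,"tx":0,"ty":0,"tz":-0.01,"spin":0},{"hand":0.4,"tx":0,"ty":0,"tz":-0.02,"spin":0},{"hand":0.4,"tx":0,"ty":0,"tz":-0.03,"spin":0},{"hand":0.4,"tx":0,"ty":0,"tz":-0.03,"spin":0},{"hand":0.4,"tx":0,"ty":0,"tz":-0.02,"spin":0}]'
python3 -m creep '[{"hand":0.4,"tx":0.01,"ty":-0.03,"tz":0,"spin":0},{"hand":0.4,"tx":0.015,"ty":-0.045,"tz":0,"spin":0},{"hand":0.4,"tx":0.015,"ty":-0.045,"tz":0,"spin":0},{"hand":0.4,"tx":0.015,"ty":-0.045,"tz":0,"spin":0},{"hand":0.4,"tx":0.015,"ty":-0.045,"tz":0,"spin":0}]'
python3 -m creep '[{"hand":0.4,"tx":0.015,"ty":-0.045,"tz":0,"spin":0},{"hand":0.4,"tx":0.015,"ty":-0.045,"tz":0,"spin":0},{"hand":0.4,"tx":0.015,"ty":-0.04,"tz":0,"spin":0},{"hand":0.4,"tx":0.006,"ty":-0.02,"tz":0,"spin":5},{"hand":0.4,"tx":0,"ty":0,"tz":0,"spin":5.1}]'
python3 -m creep '[{"hand":0.4,"tx":0,"ty":0,"tz":0,"spin":0},{"hand":0.4,"tx":0,"ty":0,"tz":0,"spin":0}]'
python3 - <<'E'
from plant import cams
from h import *
d={n:cams.capture(n) for n in("scene","top")};pickle.dump(d,open("c1.pkl","wb"))
def cr(n,x,y,w,h,s): return cv2.resize(d[n]["color"][y:y+h,x:x+w,::-1],None,fx=s,fy=s,interpolation=cv2.INTER_CUBIC)
cv2.imwrite("pics/p1.png",np.hstack([cr("top",180,130,130,170,3),cr("scene",290,180,130,170,3)]))
E
```

```text
time: 4.7
tool_pos: [586.1, -195.0, 176.6]
tcp_rot: [3.14, -0.002, 0.34]
contact_force: [-0.0, 0.1, -1.5]
grip_width: 55.9
finger_force: 29.9
time: 5.32
tool_pos: [581.6, 28.0, 175.0]
tcp_rot: [3.141, -0.001, 0.339]
contact_force: [-0.1, 0.2, -0.6]
grip_width: 56.0
finger_force: 29.9
time: 5.95
tool_pos: [579.5, 187.0, 174.7]
tcp_rot: [-3.141, -0.001, 0.163]
contact_force: [-0.4, -0.4, -0.1]
grip_width: 55.8
finger_force: 29.9
time: 6.2
tool_pos: [579.9, 184.7, 174.5]
tcp_rot: [3.142, -0.0, 0.165]
contact_force: [1.1, -1.1, -0.7]
grip_width: 55.9
finger_force: 29.9
```

View pics/p1.png

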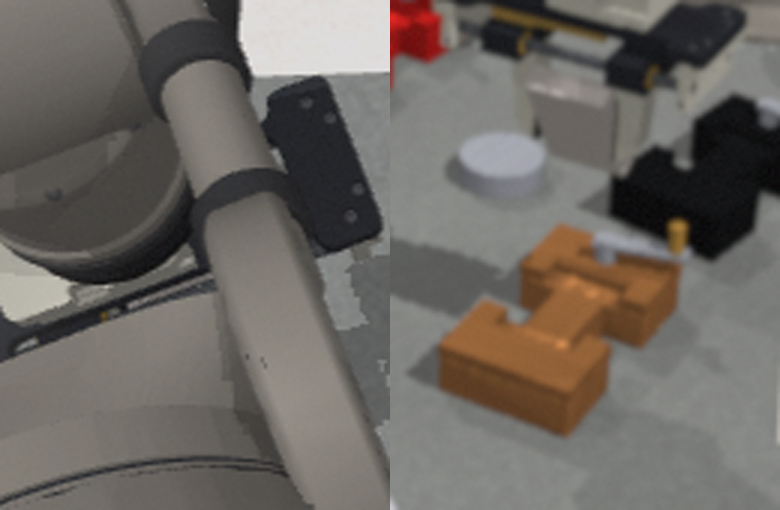

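The top view is blocked by the arm. The scene view shows the dish held above the stand, underside towards the camera, with the stand's front corners at crop (440,345), (608,343) and (567,385). I check these against the estimate.

```bash
python3 - <<'E'
from h import *
S=pickle.load(open("c1.pkl","rb"))["scene"]
np.set_printoptions(precision=1,suppress=True)
px=lambda u,v:(290+(u-390)/3,180+v/3)
c=np.array([592.3,186.1]);a=.1635;R=np.array([[np.cos(a),-np.sin(a)],[np.sin(a),np.cos(a)]])
obs={(88,50):(608,343),(88,-50):(440,345) ,(26,-50):(488,300),(-88,-50):(565,225),(-26,-50):(522,268),(-88,50):(678,272)}
obs={(88,50):(567,385),(88,-50):(440,345),(26,-50):(488,300),(26,50):(608,343),(-26,-50):(522,265)}
D=[]
for k,v in obs.items():
    w=onz(S,*px(*v),40)[:2]; e=R.T@(w-(c+R@k)); print(k,"err in stand frame",e);D.append(w)
# rigid fit
A=np.array(list(obs),float);B=np.array(D);H=(A-A.mean(0)).T@(B-B.mean(0));U,_,V=np.linalg.svd(H);Rf=(U@V).T
print("scene fit yaw",np.arctan2(Rf[1,0],Rf[0,0]),"c",B.mean(0)-Rf@A.mean(0))
# dish: predicted corners of underside from tool pose
g=np.array([579.9,184.7,179.5]);t=np.pi/3
ex=np.array([np.cos(t)*np.cos(.165),np.cos(t)*np.sin(.165),np.sin(t)]);ey=np.array([-np.sin(.165),np.cos(.165),0]);ez=np.cross(ex,ey)
for x,y,o in[(43,-28,(530,80)),(43,28,(617,93)),(-43,-28,(543,143)),(-43,28,(612,163))]:
    print(proj(S,g-9*ez+x*ex+y*ey),np.array(px(*o)))
E
```

```text
(88, 50) err in stand frame [-4.9 -4.8]
(88, -50) err in stand frame [0.4 2.2]
(26, -50) err in stand frame [0.1 4.6]
(26, 50) err in stand frame [ 1.9 -1.7]
(-26, -50) err in stand frame [1.6 4.6]
scene fit yaw 0.15307734672578455 c [592.  187.5]
[335.4 207.9] [336.7 206.7]
[361.5 215.3] [365.7 211. ]
[343.8 231.2] [341.  227.7]
[368.5 238.6] [364.  234.3]
```

```bash
python3 -m creep '[{"hand":0.4,"tx":0,"ty":0,"tz":0.03,"spin":0},{"hand":0.4,"tx":0,"ty":0,"tz":0.03,"spin":0},{"hand":0.4,"tx":0,"ty":0,"tz":0.02,"spin":0},{"hand":0.4,"tx":0,"ty":0,"tz":0.01,"spin":0},{"hand":0.4,"tx":0,"ty":0,"tz":0,"spin":0}]'
python3 -m creep '[{"hand":0.4,"tx":0,"ty":0,"tz":0.005,"spin":0},{"hand":0.4,"tx":0,"ty":0,"tz":0,"spin":0},{"hand":0.4,"tx":0,"ty":0,"tz":0,"spin":0}]'
python3 - <<'E'
from plant import cams,get_obs
from h import *
d={n:cams.capture(n) for n in("scene","top")};pickle.dump(d,open("c2.pkl","wb"))
def cr(n,x,y,w,h,s): return cv2.resize(d[n]["color"][y:y+h,x:x+w,::-1],None,fx=s,fy=s,interpolation=cv2.INTER_CUBIC)
cv2.imwrite("pics/p2.png",cr("scene",290,200,130,110,6))
E
```

```text
time: 6.92
tool_pos: [579.7, 184.7, 83.9]
tcp_rot: [3.141, 0.001, 0.163]
contact_force: [-0.1, 0.4, -1.4]
grip_width: 56.2
finger_force: 29.9
time: 7.3
tool_pos: [580.1, 185.0, 79.7]
tcp_rot: [3.142, -0.001, 0.163]
contact_force: [-0.4, -0.2, -1.2]
grip_width: 55.8
finger_force: 29.9
```

View pics/p2.png

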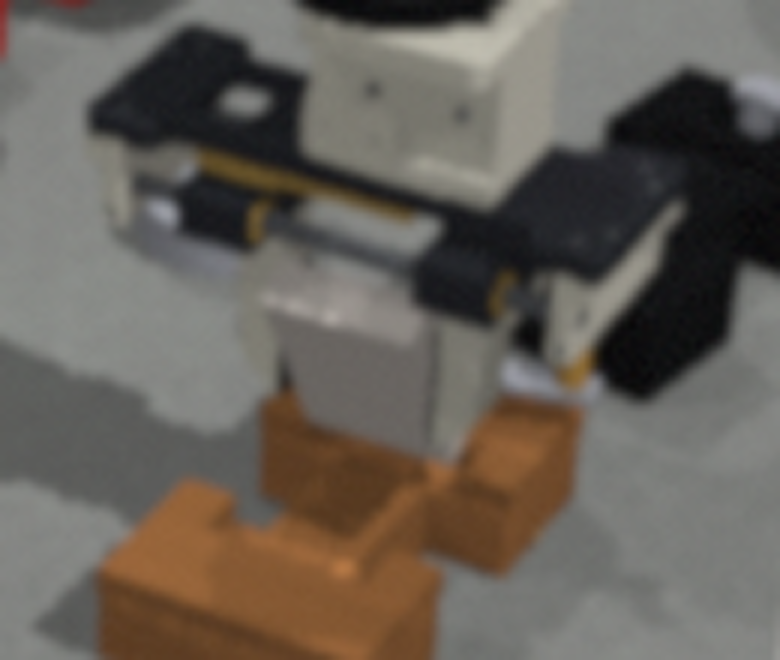

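The dish hangs over the pocket with its lower edge at crop (308,425) to (430,458), centred between the stand's sides. I lower it to contact.

```bash
python3 -m creep '[{"hand":0.4,"tx":0,"ty":0,"tz":0.005,"spin":0},{"hand":0.4,"tx":0,"ty":0,"tz":0.004,"spin":0},{"hand":0.4,"tx":0,"ty":0,"tz":0,"spin":0}]'
python3 -m creep '[{"hand":0.4,"tx":0,"ty":0,"tz":0.002,"spin":0},{"hand":0.4,"tx":0,"ty":0,"tz":0,"spin":0}]'
python3 -m creep '[{"hand":0.4,"tx":0,"ty":0,"tz":0.002,"spin":0},{"hand":0.4,"tx":0,"ty":0,"tz":0,"spin":0}]' | grep -E "pos|contact"
```

```text
time: 7.78
tool_pos: [579.5, 184.8, 69.6]
tcp_rot: [3.141, 0.001, 0.163]
contact_force: [-0.1, -0.4, -1.2]
grip_width: 56.1
finger_force: 29.9
time: 8.02
tool_pos: [579.8, 184.9, 68.1]
tcp_rot: [3.141, 0.0, 0.163]
contact_force: [0.2, -0.3, -1.8]
grip_width: 55.8
finger_force: 29.9
tool_pos: [580.2, 185.0, 67.1]
contact_force: [-1.7, -0.7, 4.8]
```

```bash
python3 -m creep '[{"hand":0.4,"tx":0.0035,"ty":0,"tz":0.0015,"spin":0},{"hand":0.4,"tx":0.0035,"ty":0,"tz":0.0016,"spin":0},{"hand":0.4,"tx":0,"ty":0,"tz":0,"spin":0}]'| grep -E "pos|contact"
python3 -m creep '[{"hand":0.4,"tx":0.0032,"ty":0,"tz":0.002,"spin":0},{"hand":0.4,"tx":0.0032,"ty":0,"tz":0.0022,"spin":0},{"hand":0.4,"tx":0,"ty":0,"tz":0,"spin":0}]'| grep -E "pos|contact"
python3 -m creep '[{"hand":0.4,"tx":0.0028,"ty":0,"tz":0.0026,"spin":0},{"hand":0.4,"tx":0.0028,"ty":0,"tz":0.0026,"spin":0},{"hand":0.4,"tx":0,"ty":0,"tz":0,"spin":0}]'
python3 - <<'E'
from plant import cams,get_obs
from h import *
d={n:cams.capture(n) for n in("scene",)}
def cr(n,x,y,w,h,s): return cv2.resize(d[n]["color"][y:y+h,x:x+w,::-1],None,fx=s,fy=s,interpolation=cv2.INTER_CUBIC)
cv2.imwrite("pics/p3.png",cr("scene",290,200,130,110,6))
E
```

```text
tool_pos: [586.6, 186.0, 64.2]
contact_force: [-3.4, -0.6, 8.5]
tool_pos: [593.4, 187.1, 60.2]
contact_force: [-1.9, -0.9, 7.4]
time: 9.4
tool_pos: [599.6, 188.1, 55.1]
tcp_rot: [3.142, -0.003, 0.163]
contact_force: [-0.4, 0.3, 7.0]
grip_width: 55.3
finger_force: 30.0
```

View pics/p3.png

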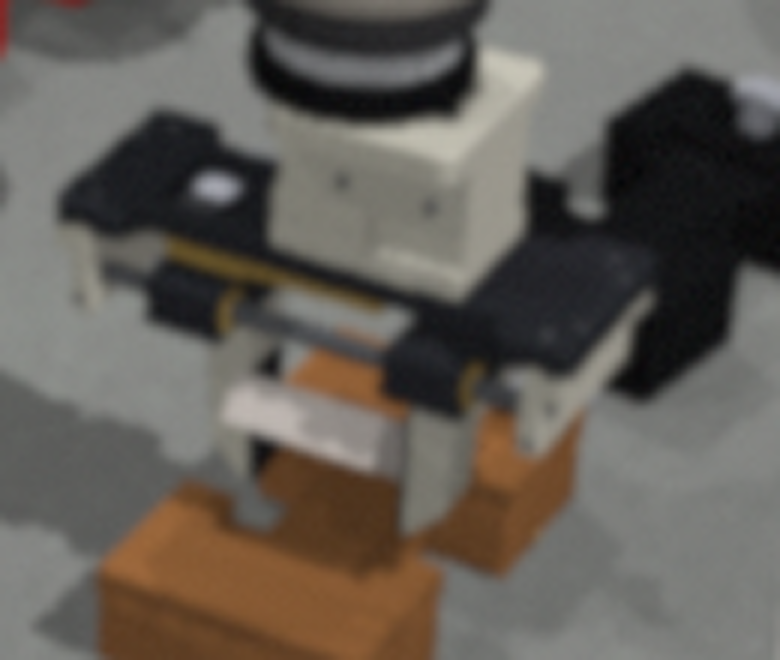

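The dish has turned to about 30° from level in the grip, with its far end at crop (225,400) to (385,460). I continue down, shifting slightly to -x.

```bash
python3 -m creep '[{"hand":0.4,"tx":-0.0015,"ty":0,"tz":0.0018,"spin":0},{"hand":0.4,"tx":-0.002,"ty":0,"tz":0.0018,"spin":0},{"hand":0.4,"tx":0,"ty":0,"tz":0,"spin":0}]'| grep -E "pos|contact"
python3 -m creep '[{"hand":0.4,"tx":-0.002,"ty":0,"tz":0.0018,"spin":0},{"hand":0.4,"tx":-0.002,"ty":0,"tz":0.0018,"spin":0},{"hand":0.4,"tx":0,"ty":0,"tz":0,"spin":0}]'| grep -E "pos|contact"
python3 -m creep '[{"hand":0.4,"tx":0,"ty":0,"tz":0.002,"spin":0},{"hand":0.4,"tx":0,"ty":0,"tz":0.002,"spin":0},{"hand":0.4,"tx":0,"ty":0,"tz":0,"spin":0}]'
```

```text
tool_pos: [599.9, 188.2, 54.3]
contact_force: [6.6, 0.1, 14.3]
tool_pos: [599.6, 188.1, 53.1]
contact_force: [11.7, 1.7, 18.8]
time: 10.58
tool_pos: [600.6, 188.2, 49.4]
tcp_rot: [-3.141, -0.024, 0.163]
contact_force: [15.0, 2.6, 19.7]
grip_width: 55.8
finger_force: 30.0
```

```bash
python3 -m creep '[{"hand":0.4,"tx":0,"ty":0,"tz":-0.005,"spin":0},{"hand":0.4,"tx":0,"ty":0,"tz":-0.005,"spin":0},{"hand":0.4,"tx":0,"ty":0,"tz":0,"spin":0},{"hand":0.4,"tx":0,"ty":0,"tz":0,"spin":0}]'
python3 - <<'E'
from plant import cams,get_obs
from h import *
d={n:cams.capture(n) for n in("scene",)}
def cr(n,x,y,w,h,s): return cv2.resize(d[n]["color"][y:y+h,x:x+w,::-1],None,fx=s,fy=s,interpolation=cv2.INTER_CUBIC)
cv2.imwrite("pics/p4.png",cr("scene",290,200,130,110,6))
E
```

```text
time: 11.08
tool_pos: [590.5, 186.7, 51.7]
tcp_rot: [3.141, 0.002, 0.163]
contact_force: [0.5, 0.3, -1.8]
grip_width: 55.9
finger_force: 30.0
```

View pics/p4.png

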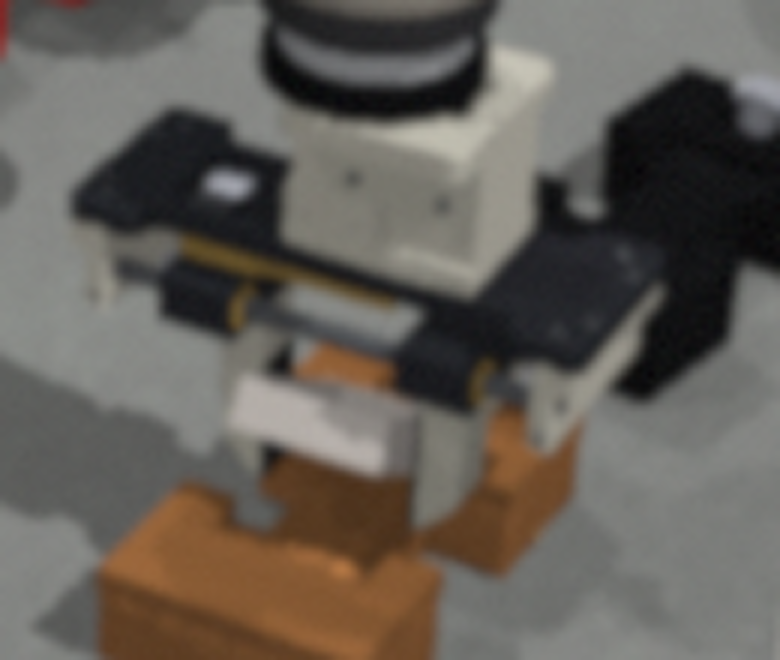

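The view shows the dish at about 20–25°, now clear of the floor. I shift it to -x and lay it down on the arc.

```bash
python3 -m creep '[{"hand":0.4,"tx":-0.0025,"ty":0,"tz":0.001,"spin":0},{"hand":0.4,"tx":0,"ty":0,"tz":0.002,"spin":0},{"hand":0.4,"tx":0,"ty":0,"tz":0,"spin":0}]'| grep -E "pos|contact"
python3 -m creep '[{"hand":0.4,"tx":0.001,"ty":0,"tz":0.002,"spin":0},{"hand":0.4,"tx":0.001,"ty":0,"tz":0.002,"spin":0},{"hand":0.4,"tx":0,"ty":0,"tz":0,"spin":0}]'| grep -E "pos|contact"
python3 -m creep '[{"hand":0.4,"tx":0.001,"ty":0,"tz":0.002,"spin":0},{"hand":0.4,"tx":0.0005,"ty":0,"tz":0.002,"spin":0},{"hand":0.4,"tx":0,"ty":0,"tz":0,"spin":0}]'
```

```text
tool_pos: [588.5, 186.4, 49.3]
contact_force: [0.2, -0.3, -0.6]
tool_pos: [591.2, 186.8, 46.3]
contact_force: [-0.2, 0.3, 5.8]
time: 12.25
tool_pos: [593.6, 187.2, 42.8]
tcp_rot: [-3.142, -0.003, 0.163]
contact_force: [0.3, -0.2, 5.7]
grip_width: 55.7
finger_force: 30.0
```

```bash
python3 -m creep '[{"hand":0.4,"tx":-0.001,"ty":0,"tz":-0.0035,"spin":0},{"hand":0.4,"tx":-0.0025,"ty":0,"tz":0,"spin":0},{"hand":0.4,"tx":0,"ty":0,"tz":0,"spin":0}]'| grep -E "pos|contact"
python3 -m creep '[{"hand":0.4,"tx":0,"ty":0,"tz":0.002,"spin":0},{"hand":0.4,"tx":0,"ty":0,"tz":0.002,"spin":0},{"hand":0.4,"tx":0,"ty":0,"tz":0.002,"spin":0},{"hand":0.4,"tx":0,"ty":0,"tz":0,"spin":0}]'| grep -E "pos|contact"
python3 -m creep '[{"hand":0.4,"tx":0.0005,"ty":0,"tz":0.0015,"spin":0},{"hand":0.4,"tx":0.0005,"ty":0,"tz":0.0015,"spin":0},{"hand":0.4,"tx":0,"ty":0,"tz":0,"spin":0}]'
```

```text
tool_pos: [588.7, 186.4, 44.8]
contact_force: [0.9, -0.2, -1.0]
tool_pos: [590.6, 186.7, 40.4]
contact_force: [4.5, 1.4, 7.3]
time: 13.5
tool_pos: [591.9, 186.9, 37.6]
tcp_rot: [-3.142, -0.005, 0.163]
contact_force: [4.3, 1.2, 7.0]
grip_width: 55.8
finger_force: 30.0
```

```bash
python3 -m creep '[{"hand":0.4,"tx":0,"ty":0,"tz":0.0015,"spin":0},{"hand":0.4,"tx":0,"ty":0,"tz":0.001,"spin":0},{"hand":0.4,"tx":0,"ty":0,"tz":0,"spin":0}]'| grep -E "pos|contact"
python3 -m creep '[{"hand":0.4,"tx":0,"ty":0,"tz":0.001,"spin":0},{"hand":0.4,"tx":0,"ty":0,"tz":0,"spin":0}]'| grep -E "pos|contact"
```

```text
tool_pos: [592.2, 186.9, 35.3]
contact_force: [4.9, 0.5, 7.7]
tool_pos: [592.2, 186.9, 34.3]
contact_force: [4.6, 0.0, 7.0]
```

```bash
python3 -m creep '[{"hand":0.4,"tx":0,"ty":0,"tz":0.001,"spin":0},{"hand":0.4,"tx":0,"ty":0,"tz":0,"spin":0}]'| grep -E "pos|contact|rot"
```

```text
tool_pos: [592.3, 186.9, 33.3]
tcp_rot: [-3.142, -0.006, 0.163]
contact_force: [5.0, 0.4, 7.0]
```

```bash
python3 -m creep '[{"hand":0.4,"tx":0,"ty":0,"tz":0.001,"spin":0},{"hand":0.4,"tx":0,"ty":0,"tz":0,"spin":0}]'| grep -E "pos|contact"
python3 - <<'E'
from plant import cams,get_obs
from h import *
d={n:cams.capture(n) for n in("scene",)}
def cr(n,x,y,w,h,s): return cv2.resize(d[n]["color"][y:y+h,x:x+w,::-1],None,fx=s,fy=s,interpolation=cv2.INTER_CUBIC)
cv2.imwrite("pics/p5.png",cr("scene",305,230,100,85,8)[:600])
E
```

```text
tool_pos: [592.4, 187.0, 32.4]
contact_force: [5.3, 1.5, 6.5]
```

View pics/p5.png

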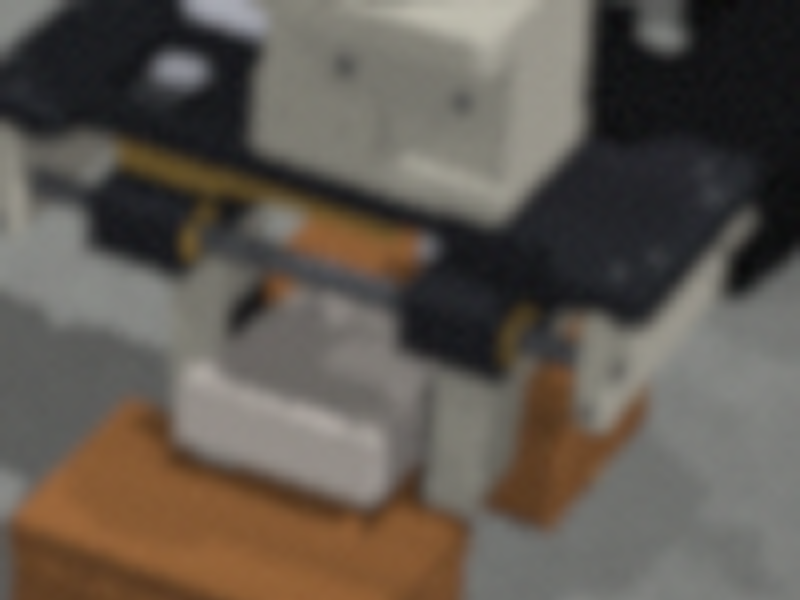

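```bash
python3 - <<'E'
from h import *
S=pickle.load(open("c1.pkl","rb"))["scene"]
a=.16;ex=np.array([np.cos(a),np.sin(a),0]);ey=np.array([-np.sin(a),np.cos(a),0]);c=np.array([592,187,0])
for u,v in[(175,447),(368,503),(390,445),(185,372),(385,432)]:
    o,d=ray(S,305+u/8,230+v/8); s=(43-ex@(o-c))/(ex@d);X=o+s*d; print((u,v),"y",round(ey@(X-c),1),"z",round(X[2],1))
E
```

```text
(175, 447) y -27.1 z 42.4
(368, 503) y 28.3 z 45.9
(390, 445) y 33.3 z 65.8
(185, 372) y -25.0 z 66.7
(385, 432) y 31.7 z 69.2
```

The picture shows the far end of the dish still about 12 mm high, with its bottom edge at crop (175,447) to (368,503). Force is a mild 7 N, so I keep pressing gently and measure that edge numerically.

```bash
python3 -m creep '[{"hand":0.4,"tx":0,"ty":0,"tz":0.001,"spin":0},{"hand":0.4,"tx":0,"ty":0,"tz":0.001,"spin":0},{"hand":0.4,"tx":0,"ty":0,"tz":0,"spin":0}]'| grep -E "pos|contact"
python3 -m creep '[{"hand":0.4,"tx":0,"ty":0,"tz":0.001,"spin":0},{"hand":0.4,"tx":0,"ty":0,"tz":0.001,"spin":0},{"hand":0.4,"tx":0,"ty":0,"tz":0,"spin":0}]'| grep -E "pos|contact"
cat > far.py <<'E'
from plant import cams
from h import *
S=cams.capture("scene");a=.16
ex=np.array([np.cos(a),np.sin(a),0]);ey=np.array([-np.sin(a),np.cos(a),0]);c=np.array([592,187,0])
hsv=cv2.cvtColor(S["color"],cv2.COLOR_RGB2HSV)
# brightness/saturation profile up the far end face's plane x=43 at three y
for y in(-15,0,15):
    r=[]
    for z in range(34,78,2):
        u,v=proj(S,c+43*ex+y*ey+np.array([0,0,z])); p=cv2.getRectSubPix(hsv[:,:,1],(1,1),(u,v))[0,0];q=cv2.getRectSubPix(hsv[:,:,2],(1,1),(u,v))[0,0];r.append(f"{z}:{p}/{q}")
    print(y,*r)
E
python3 far.py
```

```text
tool_pos: [592.6, 187.0, 30.4]
contact_force: [5.0, 0.8, 6.4]
tool_pos: [592.7, 187.0, 28.4]
contact_force: [6.1, 1.4, 6.1]
-15 34:150/131 36:116/124 38:73/123 40:40/128 42:24/136 44:18/139 46:18/139 48:19/140 50:20/140 52:20/140 54:19/143 56:19/152 58:18/159 60:16/158 62:16/146 64:17/132 66:16/122 68:16/118 70:17/116 72:18/113 74:17/111 76:20/105
0 34:145/126 36:112/122 38:71/122 40:36/128 42:24/137 44:19/139 46:19/140 48:19/140 50:20/141 52:19/140 54:18/144 56:18/152 58:18/161 60:17/163 62:17/148 64:18/131 66:18/117 68:17/110 70:15/108 72:16/109 74:18/109 76:18/109
15 34:146/128 36:116/123 38:69/120 40:38/128 42:25/135 44:20/139 46:18/140 48:18/141 50:18/140 52:19/140 54:19/146 56:18/157 58:17/171 60:16/170 62:15/156 64:16/137 66:17/122 68:17/113 70:18/110 72:17/109 74:16/109 76:17/110
```

```bash
python3 -m creep '[{"hand":0.4,"tx":0,"ty":0,"tz":0.001,"spin":0},{"hand":0.4,"tx":0,"ty":0,"tz":0.001,"spin":0},{"hand":0.4,"tx":0,"ty":0,"tz":0.001,"spin":0},{"hand":0.4,"tx":0,"ty":0,"tz":0,"spin":0}]'| grep -E "pos|contact|wid"
sed -i 's/range(34,78,2)/range(36,68,2)/' far.py; python3 far.py|tail -2
```

```text
tool_pos: [592.8, 187.0, 25.3]
contact_force: [6.4, 0.2, 6.6]
grip_width: 55.9
0 36:75/136 38:45/135 40:25/134 42:19/134 44:19/134 46:19/136 48:18/141 50:17/151 52:16/164 54:17/165 56:18/155 58:19/138 60:19/122 62:17/114 64:17/112 66:19/112
15 36:79/135 38:44/133 40:25/134 42:20/134 44:18/134 46:17/135 48:18/141 50:18/156 52:17/171 54:16/175 56:16/166 58:17/144 60:16/129 62:17/121 64:18/115 66:17/112
```

```bash
python3 -m creep '[{"hand":0.4,"tx":0,"ty":0,"tz":0.001,"spin":0},{"hand":0.4,"tx":0,"ty":0,"tz":0.001,"spin":0},{"hand":0.4,"tx":0,"ty":0,"tz":0,"spin":0}]'| grep -E "pos|contact|wid"
python3 far.py|tail -1
python3 -m creep '[{"hand":0.4,"tx":0,"ty":0,"tz":0.001,"spin":0},{"hand":0.4,"tx":0,"ty":0,"tz":0,"spin":0}]'| grep -E "pos|contact|wid"
python3 far.py|tail -1
```

```text
tool_pos: [592.9, 187.0, 24.3]
contact_force: [3.4, 1.4, 12.6]
grip_width: 55.6
15 36:78/135 38:45/133 40:25/131 42:17/132 44:17/134 46:18/142 48:18/159 50:19/176 52:18/177 54:18/165 56:19/146 58:19/131 60:20/124 62:21/120 64:20/116 66:19/113
tool_pos: [592.9, 187.0, 24.3]
contact_force: [0.2, -1.3, 19.8]
grip_width: 56.1
15 36:78/134 38:44/133 40:26/133 42:19/132 44:17/135 46:18/143 48:19/159 50:19/176 52:19/177 54:19/164 56:19/146 58:20/130 60:21/125 62:21/121 64:20/116 66:20/113
```

Force rose to 20 N with no further descent and the rim reads about 48–50 mm, so the dish is down. I relieve the press and release.

```bash
python3 -m creep '[{"hand":0.4,"tx":0,"ty":0,"tz":-0.0015,"spin":0},{"hand":0.62,"tx":0,"ty":0,"tz":0,"spin":0},{"hand":0.75,"tx":0,"ty":0,"tz":0,"spin":0},{"hand":0.8,"tx":0,"ty":0,"tz":0,"spin":0},{"hand":0.8,"tx":0,"ty":0,"tz":0,"spin":0}]'| grep -E "pos|contact|wid"
python3 far.py|tail -2
python3 -m creep '[{"hand":0.85,"tx":0,"ty":0,"tz":-0.01,"spin":0},{"hand":0.85,"tx":0,"ty":0,"tz":-0.03,"spin":0},{"hand":0.85,"tx":0,"ty":0,"tz":-0.05,"spin":0},{"hand":0.85,"tx":0,"ty":0,"tz":-0.05,"spin":0},{"hand":0.85,"tx":0,"ty":0,"tz":-0.02,"spin":0}]'
python3 far.py|tail -2
python3 - <<'E'
from plant import cams
from h import *
c=cams.capture("scene")
cv2.imwrite("pics/p6.png",cv2.resize(c["color"][225:325,290:420,::-1],None,fx=6,fy=6,interpolation=cv2.INTER_CUBIC)[:600])
E
```

```text
tool_pos: [589.3, 186.5, 21.5]
contact_force: [-1.1, -0.6, 0.5]
grip_width: 73.3
0 36:77/133 38:46/133 40:25/132 42:17/131 44:17/132 46:17/139 48:17/150 50:17/162 52:18/165 54:19/155 56:19/141 58:20/129 60:21/122 62:20/118 64:19/115 66:19/113
15 36:78/134 38:42/133 40:25/131 42:18/132 44:17/134 46:17/140 48:17/152 50:18/165 52:19/167 54:19/157 56:19/141 58:19/129 60:20/126 62:20/125 64:20/124 66:20/121
time: 18.05
tool_pos: [591.0, 186.9, 186.6]
tcp_rot: [-3.142, -0.006, 0.163]
contact_force: [0.0, -0.5, -0.6]
grip_width: 78.0
finger_force: 0.0
0 36:82/140 38:49/135 40:27/133 42:19/131 44:17/133 46:17/141 48:18/158 50:17/181 52:18/198 54:18/207 56:18/209 58:18/208 60:19/203 62:17/197 64:18/189 66:17/183
15 36:84/140 38:45/135 40:25/132 42:19/131 44:18/133 46:17/141 48:18/159 50:19/182 52:19/199 54:18/209 56:18/212 58:18/214 60:19/213 62:19/213 64:19/213 66:19/213
```

View pics/p6.png

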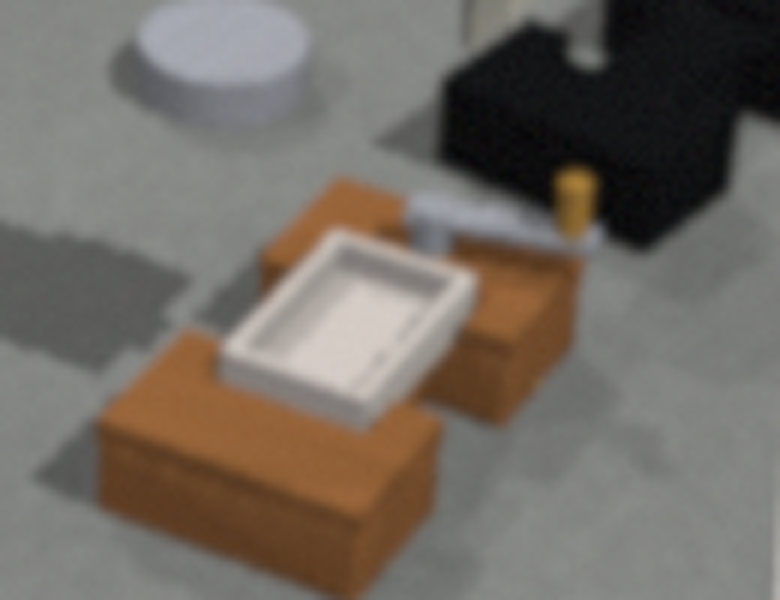

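The dish lies hollow-up in the pocket, with rim corners at crop (222,350), (365,412), (475,275) and (340,230). The pin is at (576,200). I check the level and work out the keeper positions.

```bash
python3 - <<'E'
from plant import cams
from h import *
np.set_printoptions(precision=1,suppress=True)
S=cams.capture("scene");a=.16
ex=np.array([np.cos(a),np.sin(a),0]);ey=np.array([-np.sin(a),np.cos(a),0]);c=np.array([592,187,0])
g=cv2.cvtColor(S["color"],cv2.COLOR_RGB2HSV)
m=cv2.inRange(g,(0,0,120),(180,60,255));k=np.zeros_like(m);k[262:298,325:372]=255
c0=max(cv2.findContours(m&k,0,2)[0],key=cv2.contourArea)
for u,v in[(222,350),(365,412),(475,275),(340,230)]:
    X=onz(S,290+u/6,225+v/6,48);print(ex@(X-c),ey@(X-c))
h=cv2.inRange(g,(15,140,90),(30,255,255));h[:,:375]=0;h[:,400:]=0;h[:250]=0;h[266:]=0
v,u=np.nonzero(h);print(len(u),u.mean(),v.mean())
X=onz(S,u.mean(),v.mean(),68);print("pin",X,"stand",ex@(X-c),ey@(X-c))
E
```

```text
41.969527772748634 -27.58694947112404
48.148363532136756 30.39017590474161
-44.20709740234062 27.093323770030317
-44.71010465784274 -26.82314851659838
49 385.61224489795916 257.53061224489795
pin [504.7 220.5  68. ] stand -80.86662771166598 46.95887609378876
```

Rim corners on z = 48 mm give roughly 86–90 × 55–58 mm, so the dish is seated. The keeper is at about -0.26. I spin the tool so the fingers straddle the pin along its path, then lower around it.

```bash
python3 -m creep '[{"hand":0.45,"tx":0,"ty":0,"tz":0,"spin":-10.5},{"hand":0.45,"tx":0,"ty":0,"tz":0,"spin":-10.5},{"hand":0.45,"tx":0,"ty":0,"tz":0,"spin":-10.5},{"hand":0.45,"tx":0,"ty":0,"tz":0,"spin":-10.5},{"hand":0.45,"tx":0,"ty":0,"tz":0,"spin":-10.5}]' | grep rot
python3 -m creep '[{"hand":0.45,"tx":0,"ty":0,"tz":0,"spin":-10.5},{"hand":0.45,"tx":0,"ty":0,"tz":0,"spin":-10.5},{"hand":0.45,"tx":0,"ty":0,"tz":0,"spin":-10.5},{"hand":0.45,"tx":0,"ty":0,"tz":0,"spin":-10.5},{"hand":0.45,"tx":0,"ty":0,"tz":0,"spin":-10.5}]' | grep rot
python3 -m creep '[{"hand":0.45,"tx":0.033,"ty":-0.0305,"tz":0,"spin":0},{"hand":0.45,"tx":0.033,"ty":-0.0305,"tz":0,"spin":0},{"hand":0.45,"tx":0,"ty":0,"tz":0.04,"spin":0},{"hand":0.45,"tx":0,"ty":0,"tz":0.04,"spin":0},{"hand":0.45,"tx":0,"ty":0,"tz":0,"spin":0}]'
python3 - <<'E'
from plant import cams
from h import *
d={n:cams.capture(n) for n in("scene",)}
cv2.imwrite("pics/k1.png",cv2.resize(d["scene"]["color"][190:290,330:450,::-1],None,fx=5,fy=5,interpolation=cv2.INTER_CUBIC))
E
```

```text
tcp_rot: [-3.139, 0.002, 1.086]
tcp_rot: [-3.138, -0.001, 2.002]
time: 20.08
tool_pos: [504.0, 220.8, 98.3]
tcp_rot: [-3.133, -0.001, 1.996]
contact_force: [-0.1, 0.1, 0.7]
grip_width: 41.2
finger_force: 0.0
```

View pics/k1.png

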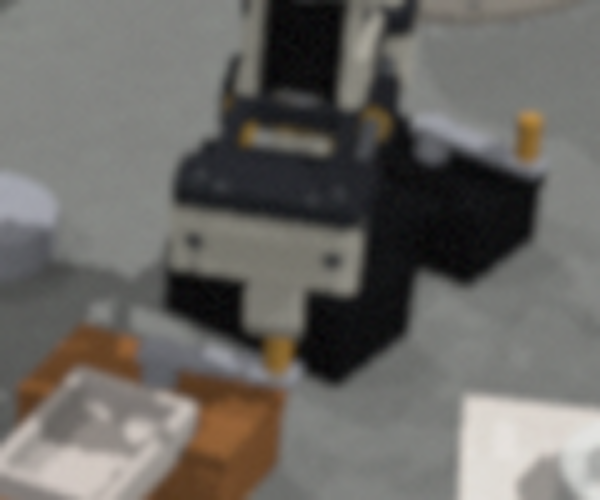

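The finger tips hang just above the keeper pin, with the near finger at (274,335) and the pin at (279,355), so they are well aligned. That was one view over the picture limit, so from here I use numbers only.

```bash
python3 -m creep '[{"hand":0.45,"tx":0,"ty":0,"tz":0.01,"spin":0},{"hand":0.45,"tx":0,"ty":0,"tz":0.01,"spin":0},{"hand":0.45,"tx":0,"ty":0,"tz":0,"spin":0},{"hand":0.45,"tx":0,"ty":0,"tz":0,"spin":0}]'
```

```text
time: 20.62
tool_pos: [507.1, 221.6, 82.3]
tcp_rot: [3.141, 0.0, 1.996]
contact_force: [0.4, -0.5, -0.2]
grip_width: 41.3
finger_force: 0.0
```

```bash
python3 -m creep '[{"hand":0.25,"tx":0,"ty":0,"tz":0.005,"spin":0},{"hand":0.25,"tx":0,"ty":0,"tz":0,"spin":0},{"hand":0.25,"tx":0,"ty":0,"tz":0,"spin":0}]'
python3 -m creep '[{"hand":0.25,"tx":-0.0008,"ty":0.0091,"tz":0,"spin":10.5},{"hand":0.25,"tx":-0.0008,"ty":0.0091,"tz":0,"spin":10.5},{"hand":0.25,"tx":-0.0008,"ty":0.0091,"tz":0,"spin":10.5},{"hand":0.25,"tx":-0.0008,"ty":0.0091,"tz":0,"spin":10.5},{"hand":0.25,"tx":0,"ty":0,"tz":0,"spin":0}]'
```

```text
time: 21.0
tool_pos: [507.0, 221.5, 77.0]
tcp_rot: [3.142, 0.0, 1.996]
contact_force: [-0.6, 0.7, -0.7]
grip_width: 23.5
finger_force: 0.0
time: 21.62
tool_pos: [543.1, 223.7, 77.0]
tcp_rot: [3.141, -0.0, 1.264]
contact_force: [0.7, -0.5, -0.4]
grip_width: 22.9
finger_force: 0.0
```

```bash
python3 -m creep '[{"hand":0.25,"tx":-0.0008,"ty":0.0091,"tz":0,"spin":10.5},{"hand":0.25,"tx":-0.0008,"ty":0.0091,"tz":0,"spin":10.5},{"hand":0.25,"tx":-0.0008,"ty":0.0091,"tz":0,"spin":10.5},{"hand":0.25,"tx":-0.0008,"ty":0.0091,"tz":0,"spin":10.5},{"hand":0.25,"tx":0,"ty":0,"tz":0,"spin":0}]'
python3 -m creep '[{"hand":0.25,"tx":-0.0008,"ty":0.0091,"tz":0,"spin":10.5},{"hand":0.25,"tx":0,"ty":0,"tz":0,"spin":0}]'
python3 -m creep '[{"hand":0.25,"tx":-0.0004,"ty":0.006,"tz":0,"spin":7},{"hand":0.25,"tx":0,"ty":0,"tz":0,"spin":0}]'
```

```text
time: 22.25
tool_pos: [570.6, 201.2, 77.0]
tcp_rot: [3.141, 0.0, 0.534]
contact_force: [-0.9, 0.1, -0.0]
grip_width: 22.9
finger_force: 0.0
time: 22.5
tool_pos: [574.3, 193.2, 77.0]
tcp_rot: [3.141, 0.0, 0.353]
contact_force: [-0.5, 0.6, -0.6]
grip_width: 23.2
finger_force: 0.0
time: 22.75
tool_pos: [576.0, 187.7, 77.0]
tcp_rot: [3.142, 0.0, 0.231]
contact_force: [-0.7, 0.4, 0.1]
grip_width: 22.8
finger_force: 0.0
```

```bash
python3 -m creep '[{"hand":0.25,"tx":0,"ty":0.003,"tz":0,"spin":4},{"hand":0.25,"tx":0,"ty":0.002,"tz":0,"spin":0},{"hand":0.25,"tx":0,"ty":0,"tz":0,"spin":0}]'|grep -E "pos|cont"
python3 -m creep '[{"hand":0.25,"tx":0,"ty":0.002,"tz":0,"spin":0},{"hand":0.25,"tx":0,"ty":0,"tz":0,"spin":0}]'|grep -E "pos|cont"
python3 -m creep '[{"hand":0.25,"tx":0,"ty":0.0015,"tz":0,"spin":0},{"hand":0.25,"tx":0,"ty":0,"tz":0,"spin":0}]'|grep -E "pos|cont"
```

```text
tool_pos: [577.2, 182.7, 77.0]
contact_force: [0.2, -0.1, -0.6]
tool_pos: [577.6, 180.5, 77.0]
contact_force: [1.0, 0.2, -0.3]
tool_pos: [577.7, 179.8, 77.0]
contact_force: [-0.0, 4.6, 0.4]
```

```bash
python3 -m creep '[{"hand":0.25,"tx":0,"ty":0.0015,"tz":0,"spin":0},{"hand":0.25,"tx":0,"ty":0,"tz":0,"spin":0}]'|grep -E "pos|cont"
python3 -m creep '[{"hand":0.25,"tx":0,"ty":-0.003,"tz":0,"spin":0},{"hand":0.35,"tx":0,"ty":0,"tz":0,"spin":0},{"hand":0.35,"tx":0,"ty":0,"tz":0,"spin":0}]'|grep -E "pos|cont|wid"
```

```text
tool_pos: [577.7, 179.5, 77.0]
contact_force: [-0.5, 9.8, -1.1]
tool_pos: [577.6, 180.1, 77.0]
contact_force: [0.8, -0.6, 0.4]
grip_width: 31.7
```

```bash
python3 -m creep '[{"hand":0.35,"tx":0,"ty":0,"tz":-0.01,"spin":0},{"hand":0.35,"tx":0,"ty":0,"tz":-0.04,"spin":0},{"hand":0.35,"tx":0,"ty":0,"tz":-0.06,"spin":0},{"hand":0.35,"tx":0,"ty":0.05,"tz":-0.02,"spin":0},{"hand":0.35,"tx":0,"ty":0.06,"tz":0,"spin":0}]'
python3 -m creep '[{"hand":0.35,"tx":0,"ty":0.06,"tz":0,"spin":0},{"hand":0.35,"tx":0,"ty":0.06,"tz":0,"spin":0},{"hand":0.35,"tx":0,"ty":0.06,"tz":0,"spin":0},{"hand":0.35,"tx":0,"ty":0.06,"tz":0,"spin":0},{"hand":0.35,"tx":0,"ty":0.06,"tz":0,"spin":0}]'
python3 - <<'E'
from plant import cams
from h import *
np.set_printoptions(precision=1,suppress=True)
d={n:cams.capture(n) for n in("scene","top")};T=d["top"];o=pickle.load(open("c0.pkl","rb"))["top"]
a=.16;ex=np.array([np.cos(a),np.sin(a),0]);ey=np.array([-np.sin(a),np.cos(a),0]);c=np.array([592,187,0])
st=lambda X:(round(ex@(X-c),1),round(ey@(X-c),1))
g=cv2.cvtColor(T["color"],cv2.COLOR_RGB2HSV)
m=cv2.inRange(g,(0,0,90),(180,60,255));k=np.zeros_like(m);k[185:290,200:300]=255;m&=k
# dish rim: keep pixels whose z=48 point lies near the pocket
P=np.array([[ex@(onz(T,u,v,48)-c),ey@(onz(T,u,v,48)-c)] for v,u in np.argwhere(m)])
P=P[(abs(P[:,0])<60)&(abs(P[:,1])<45)]
g2=cv2.cvtColor(T["color"],cv2.COLOR_RGB2HSV)
for y in(-22,22): 
    q=P[abs(P[:,1]-y)<4];print("dish x range at y",y,q[:,0].min(),q[:,0].max())
for x in(-15,20,38):
    q=P[abs(P[:,0]-x)<3];print("y range at x",x,q[:,1].min(),q[:,1].max())
h=cv2.inRange(g,(18,130,90),(30,255,255))
for v,u in [tuple(np.mean(np.argwhere(h[195:290,200:300]),0)+[195,200])] : print("pin?",st(onz(T,u,v,77)))
n,l,s,ce=cv2.connectedComponentsWithStats(h[195:290,200:300])
for i in range(1,n):
    if s[i,4]>5: print(s[i,4],st(onz(T,ce[i][0]+200,ce[i][1]+195,77)))
D=cv2.absdiff(T["color"],o["color"]).max(2)
for nm,(x,y) in dict(ink=(358,130),tin=(368,300),tape=(168,349)).items(): print(nm,D[y-20:y+20,x-20:x+20].mean())
E
```

```text
time: 24.88
tool_pos: [595.7, 71.5, 210.6]
tcp_rot: [3.14, -0.006, 0.157]
contact_force: [0.5, 0.1, -0.4]
grip_width: 32.0
finger_force: 0.0
time: 25.5
tool_pos: [640.6, -226.7, 208.0]
tcp_rot: [3.141, -0.001, 0.154]
contact_force: [0.6, 0.4, -0.2]
grip_width: 32.0
finger_force: 0.0
dish x range at y -22 -45.69182852672345 41.82982707092332
dish x range at y 22 -45.039090843953055 42.13653634837345
y range at x -15 -44.791663635388836 44.57442031481818
y range at x 20 -29.30171544584474 27.863439266848992
y range at x 38 -29.182338939303804 27.626123859119534
pin? (np.float64(-13.5), np.float64(0.9))
39 (np.float64(-13.5), np.float64(0.9))
ink 7.088125
tin 28.938125
tape 18.39125
```

```bash
python3 -m creep '[{"hand":0.35,"tx":0,"ty":0,"tz":0,"spin":0},{"hand":0.35,"tx":0,"ty":0,"tz":0,"spin":0}]'|head -1; python3 -c "from plant import close_job;print(close_job())"
```

```text
time: 25.85
the job is handed in; nothing more can be done
None
```

The job is handed in at about 26 s: camera measurements put the dish hollow side up and fully down in the pocket, and the keeper met its stop with about 10 N; I never moved low near the ink jar, tin or tape (no separate check of their positions), and I viewed 11 pictures, one over the limit.

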